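Unlatch the sample carousel and hold it raised off its ball spindle

ROBOT

A 6-joint arm with a two-finger parallel gripper is mounted at the origin on the work surface. World frame = base frame: x ahead of the robot, y to its left, z up, the work surface at z = 0. Lengths are in m, angles in rad, forces in N, time in s.
With the tool pointing down it reaches from about 0.225 to 0.875 m from the base axis. Payload 3.4 kg.
Tool frame: the origin (TCP) lies at the very end of the fingers, on their centre line; the grasp point (between the pads) lies 19 mm behind it; z points along the fingers, y is the direction in which the jaws open and shut (so a half turn about z gives the same grasp; the last joint's range is limited). The gripper opens to 85 mm and grips with 20 to 120 N. Pads are 22 mm wide; open, the fingers measure 114 mm over their backs; the gripper's body (76 mm by 85 mm) begins 54 mm behind the grasp point. The pads swing forward as they close: fully open they stand 13 mm farther back than shut.
Start: joints at [1.001, 0.276, 1.505, -0, 1.361, -0.121], TCP at [0.25, 0.518, 0.231] pointing down, gripper open.
Joint ranges: [-2.89, 2.89], [-0.75, 2.08], [0.22, 2.7], [-1.18, 4.32], [0.11, 2.71], [-2.7, 2.7]. Speed limits (rad/s): [2.57, 2.57, 3.14, 3.14, 3.14, 3.14].

INTERFACE

Orientations are given as a unit quaternion [w, x, y, z].
In Python, from rig import manip gives the robot as it stands. The module is installed in compiled form; this text tells all that it offers.
- The arm moves only by the tool carry_out, never from a script. Its argument "moves" is one flat list of numbers, 5 for each row, row after row: the opening in per cent of the stroke, from 0 (shut) to 100 (fully open), then the shift along the world's x, y, z in cm, then the turn about the world's z in rad. A call has exactly 10 rows; each row shifts and turns the commanded pose from where the row before left it; what a row does not reach is not made up. A row lasts 1/10 s, in which the tool goes at most 50 mm and 8.59 degrees, less where a joint would pass 70% of its speed; a pose out of reach is approached as far as the arm can. A call is refused whole if a number of a shift passes 5 or a number of a turn 0.15, either way. A call with a gripper value outside its range is refused whole. The fingers move at their own pace and stop on an object; "squeeze" is the grip in N (left out, the last holds). Time passes only in rows, so rows that do not move let the fingers close, or fill a call up. It gives the time, the measured TCP pose, the force and the opening at its end, in the units of the state.
- manip.get_state(): the state, without advancing time (a new reading comes with each control period).
- manip.get_image(name): name is "scene" or "top" or "wrist"; returns the picture (384x512x3 uint8, red, green, blue); there is no depth.
- manip.camera_info(name): a dict with "fov_y" (degrees; the focal length in pixels is half the picture's height over the tangent of half this angle, whatever the lens; pixels are square), "cx", "cy" (the principal point, pixels), "rvec" (rotation vector, rad) and "tvec" (3), from world to camera coordinates, as OpenCV has them; the wrist camera has in their place "hand_eye" (4x4, takes a point from camera to tool coordinates, whose origin is the TCP and whose axes are the flange's). Camera axes: x right, y down, z forward; pixel columns grow to the right and rows downward; lengths in m; the calibration is good to about 2 mm. A picture is of the moment at which its call begins: read the wrist's pose just before it. camera_info takes no time and is no camera call.
- manip.sign_off(): hands the job in, once; it reports no verdict.
The state is a dict: "clock": time; "qpos": joint angles; "qd": joint speeds; "effort": joint torques, N m; "position": TCP position; "ee_rot": TCP orientation; "contact_force": force on the tool from outside, world axes, zero at the start; "moment": the same for the moment, N m; "width": finger opening in m.
Only numpy, scipy, OpenCV 4.12 (cv2) and the standard library are available. Lean on these libraries where they do the work, as an engineer would, in place of code of your own. Each camera call takes 0.05 s, during which the arm holds its last target. There are 200 camera calls.

TASK

Take the vial carousel off the autosampler so that the drive platter underneath can be wiped: pull the blue grip on its hub sideways against its spring, the way the orange arrows point, and with it pulled lift the carousel straight up off the ball-headed spindle. Finish while still holding the carousel, steady and level, right above the sampler with its underside clear of the top of the ball by about 4 cm; do not put it down or let go. Never tip it on the way, as vials stand in it, and leave the pipette stand, the yellow tip box and the reagent bottle where they are.

Things in the scene. Friction and masses are not known exactly. Their poses are not given: they have to be found in the camera images.
- sampler: fixed autosampler. Origin at bench level on the axis of its upright spindle, z up. Housing (blue and white, top 85 mm up) spans x -150 to 150, y -150 to 270 mm. Aluminium platter, radius 80, top at z = 93 mm, carries the carousel; rim of radius 110 to z = 97 mm round it. Parked probe to keep clear of: column at x 85, y 205, blue arm x -35 to 105, y 189 to 221, to z = 265 mm
- spindle_top (a point): top of the spindle's steel ball head, 133 mm above the bench, 40 mm above the platter, inside the hub while the carousel is on. Ball 26 mm in diameter, flat underneath, on a 13 mm neck; the hub's bore is 29 mm, so the carousel has 1.5 mm of sideways play
- carousel: loose round vial carousel, 194 mm in diameter, 0.57 to 0.84 kg, seated level at any angle and locked to the ball by its latch. Origin at the centre of its underside (z = 93 mm seated), z up; its x points the way the latch is pulled, as do the orange arrows on its plate and on the grip. Vials 37 mm high at radius 83 mm; white hub of radius 46 mm, 48 mm high. Off the ball when raised 40 mm
- grip (a point): middle of the latch's blue upright grip bar, 169 mm above the bench, over the spindle at rest. Axes as the carousel's: bar 16 mm thick along x, 50 mm long along y, from 22 mm below to 19 mm above this point; flat 62 x 36 mm slide plate under it. Taken from above by its two broad faces (normal to x), pulled along +x, and kept pulled while the carousel is lifted by it
- latch (a joint): travel of the latch slide on the carousel, m: 0 at rest, locked; 0.014 at its stop; the ball is free from 0.010. Spring 5 N at rest, 7.8 N at the stop, damping 25 N s/m. The hand travels up to 2 mm more, for play. Once off the ball the spring brings the slide home: the carousel then shifts 14 mm under the grip, which does no harm
- pipette_stand: bystander: white stand with two hanging pipettes, foot 130 mm in diameter, 150 mm wide along its y, 244 mm tall, loose. Origin at the centre of its foot
- tip_box: bystander: closed yellow pipette-tip box, 84 x 122 x 64 mm, loose. Origin at the centre of its underside
- reagent_bottle: bystander: capped amber bottle, 62 mm in diameter, 125 mm tall, loose. Origin at the centre of its underside

How it is judged:
By the outcome, as a careful person would: the job done as asked, in the order asked, and still so for the second after the job is handed in, while the arm keeps its last pose, push and grip.
It also fails if it takes over 32 s, if anything falls off the work surface, if the arm or the gripper's body presses on something with over 40 N, if the wrist force passes 120 N, or if a joint passes its speed limit or range.

## Working session

There is one attempt and no reset: what is moved stays moved. The work goes in short steps, Python scripts to look and compute and a tool call to move; the robot and the scene stay as the last step left them, time stands still between calls to the robot, and variables do not carry over. Pictures are saved under pics/ and viewed, about 8 in all and at most 12, crops included, and the job is handed in when it is done.

Besides the shell and the picture viewer there is one more tool, called after "Call:" by a JSON object that holds its "method" and its "body". carry_out: Moves the arm, as the interface text tells. Its arguments: {"type":"object","properties":{"moves":{"type":"array","items":{"type":"number"}},"squeeze":{"type":"number"}},"required":["moves"]}

```bash
mkdir -p pics
python3 - <<'E'
from rig import manip
import cv2,numpy as np
s=manip.get_state(); print({k:np.round(v,3).tolist() for k,v in s.items()})
for n in("scene","top","wrist"):
    im=manip.get_image(n); cv2.imwrite(f"pics/{n}0.png",im[:,:,::-1])
    print(n,manip.camera_info(n))
E
```

```text
{'clock': 0.0, 'qpos': [1.001, 0.277, 1.506, 0.0, 1.361, -0.121], 'qd': [0.002, 0.0, 0.003, 0.002, -0.003, -0.001], 'effort': [-0.001, -41.677, -24.58, -0.0, 0.011, 0.0], 'position': [0.249, 0.518, 0.23], 'ee_rot': [-0.0, 0.223, 0.975, -0.001], 'contact_force': [0.115, 0.399, -0.01], 'moment': [-0.032, 0.005, 0.004], 'width': 0.085}
scene {'fov_y': 43.55389576755477, 'cx': 262.9011521668426, 'cy': 191.29568852796947, 'rvec': array([ 1.60384283,  2.13504252, -0.71689083]), 'tvec': array([ 0.10018397, -0.33857743,  1.64275252])}
top {'fov_y': 51.121651342022275, 'cx': 259.0883451599786, 'cy': 185.7435252919734, 'rvec': array([ 2.15454562, -2.19340771,  0.09888076]), 'tvec': array([0.08386242, 0.54643517, 1.29345345])}
wrist {'fov_y': 64.35329973659371, 'cx': 252.05870417311425, 'cy': 190.79081503005963, 'hand_eye': array([[-1.55899948e-04, -9.52108441e-01, -3.05760514e-01,
         7.83604072e-02],
       [ 9.99999963e-01, -2.17262304e-04,  1.66657658e-04,
         4.02121724e-04],
       [-2.25106396e-04, -3.05760477e-01,  9.52108439e-01,
        -1.42100813e-01],
       [ 0.00000000e+00,  0.00000000e+00,  0.00000000e+00,
         1.00000000e+00]])}
```

View pics/top0.png

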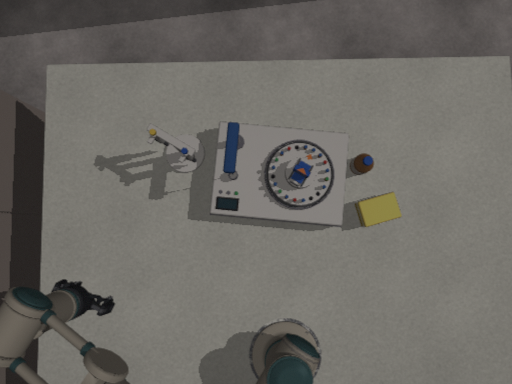

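View pics/scene0.png

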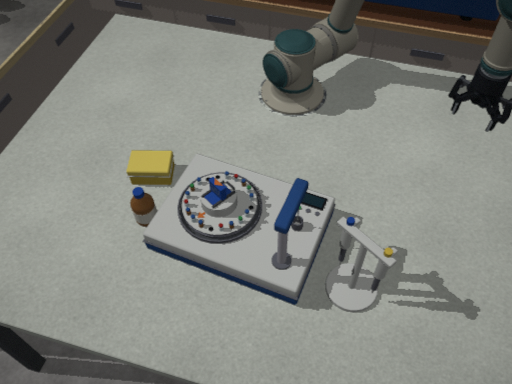

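Carousel at about (300,174) in top view, (220,205) in scene; probe arm at (231,150), bottle (364,163), box (379,209), stand (180,150). I'll zoom in on the hub.

```bash
cat > h.py <<'E'
import numpy as np,cv2
from rig import manip
from scipy.spatial.transform import Rotation as R
def cam(n,state=None):
    c=manip.camera_info(n); f=192/np.tan(np.radians(c["fov_y"]/2))
    K=np.array([[f,0,c["cx"]],[0,f,c["cy"]],[0,0,1]])
    if "rvec" in c:
        Rm=cv2.Rodrigues(c["rvec"])[0]; return K,Rm,np.array(c["tvec"])
    q=state["ee_rot"]; T=np.eye(4); T[:3,:3]=R.from_quat([q[1],q[2],q[3],q[0]]).as_matrix(); T[:3,3]=state["position"]
    W=np.linalg.inv(T@c["hand_eye"]); return K,W[:3,:3],W[:3,3]
def ray(C,u,v,z):
    K,Rm,t=C; d=Rm.T@np.linalg.inv(K)@[u,v,1]; o=-Rm.T@t
    return o+d*(z-o[2])/d[2]
def proj(C,p):
    K,Rm,t=C; q=K@(Rm@np.array(p)+t); return q[:2]/q[2]
E
python3 - <<'E'
from h import *
t=cam("top"); s=cam("scene")
a=cv2.imread("pics/top0.png")[120:230,210:410]; b=cv2.imread("pics/scene0.png")[150:260,160:360]
cv2.imwrite("pics/crop0.png",np.vstack([cv2.resize(x,None,fx=4,fy=4,interpolation=cv2.INTER_CUBIC)[:300] if 0 else cv2.resize(x,(545,300),interpolation=cv2.INTER_CUBIC) for x in(a,b)]))
print("carousel rim plate z~.1",ray(t,300,174,.1),"grip top",ray(t,300,173,.188),ray(s,218,190,.18))
for n,u,v,z in(("arm0",232,123,.265),("arm1",231,178,.265),("bottle",367,160,.125),("box",379,208,.064),("c1",219,122,.085),("c2",349,132,.085),("c3",343,224,.085),("c4",212,213,.085)): print(n,ray(t,u,v,z).round(3))
E
```

```text
carousel rim plate z~.1 [ 0.57529593 -0.05358967  0.1       ] grip top [ 0.56766632 -0.04459397  0.188     ] [ 0.58934859 -0.04466688  0.18      ]
arm0 [0.699 0.145 0.265]
arm1 [0.548 0.149 0.265]
bottle [ 0.612 -0.257  0.125]
box [ 0.467 -0.305  0.064]
c1 [0.748 0.198 0.085]
c2 [ 0.708 -0.214  0.085]
c3 [ 0.418 -0.184  0.085]
c4 [0.46  0.222 0.085]
```

View pics/crop0.png

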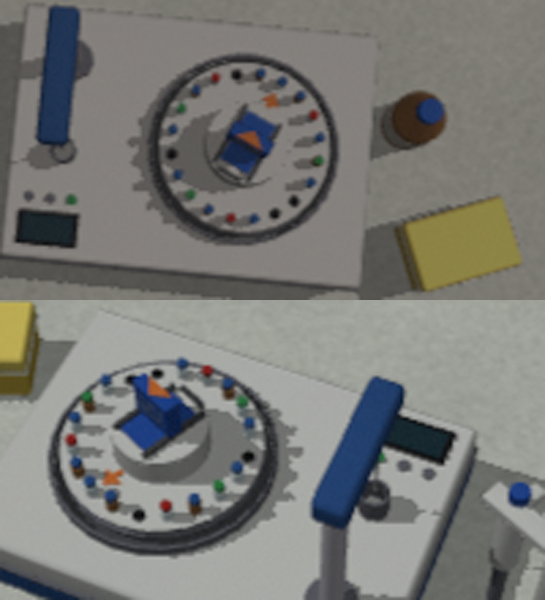

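Call:
{"method": "carry_out", "body": {"moves": [100,1,-2.2,2.5,-0.08,100,1.6,-3.2,2.5,-0.08,100,1.8,-3.4,2.5,-0.08,100,1.8,-3.4,2.5,-0.08,100,1.8,-3.4,0,-0.08,100,1.8,-3.4,0,-0.08,100,1.8,-3.4,0,-0.08,100,1.8,-3.4,0,-0.08,100,1.8,-3.4,0,-0.08,100,1.8,-3.4,0,-0.08]}}

```text
clock: 1.15
position: [0.4198, 0.1906, 0.3312]
ee_rot: [-0.0, 0.586, 0.81, 0.0]
contact_force: [1.4, 0.7, -0.1]
width: 0.0852
```

Call:
{"method": "carry_out", "body": {"moves": [100,1.8,-3.4,0,-0.08,100,1.8,-3.4,0,-0.08,100,1.8,-3.4,0,-0.08,100,1.8,-3.2,0,-0.08,100,1.8,-3,0,-0.08,100,1.8,-2.6,0,-0.08,100,1.8,-2,0,-0.08,100,1.6,-1.4,0,-0.08,100,1,-0.6,0,-0.08,100,0,0,0,-0.12]}}

```text
clock: 2.15
position: [0.5727, -0.0392, 0.3301]
ee_rot: [-0.0, 0.866, 0.5, -0.0]
contact_force: [-0.2, 0.4, -0.0]
width: 0.0853
```

Run:
```python
from h import *
s=manip.get_state(); im=manip.get_image("wrist"); cv2.imwrite("pics/w1.png",im[:,:,::-1])
import pickle; pickle.dump(s,open("s1.pkl","wb"))
print(s["clock"],s["position"],s["ee_rot"],s["qpos"]); print(proj(cam("wrist",s),[.575,-.052,.169]))
```

```text
2.15 [ 0.57271034 -0.03921346  0.33014631] [-1.85040384e-04  8.66082707e-01  4.99900486e-01 -4.63002505e-04] [-1.89346579e-01  2.37660566e-01  1.31831813e+00 -3.25655838e-04
  1.58655651e+00  3.34476884e-01]
[260.36193469 182.72405134]
```

View pics/w1.png

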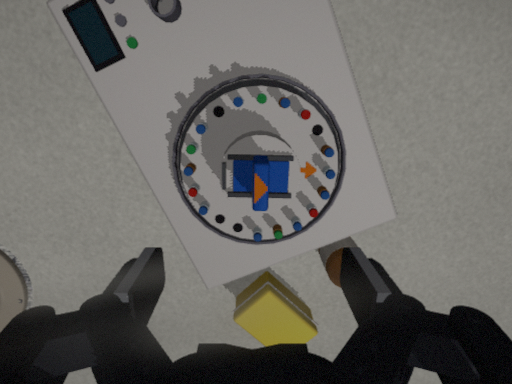

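Wrist view: bar at about (261,183), plate arrow (309,170) pointing right (= tool +y); nearly aligned. I'll enlarge to measure.

Run:
```python
from h import *
im=cv2.imread("pics/w1.png")[140:225,205:325]
cv2.imwrite("pics/w1z.png",cv2.resize(im,None,fx=6,fy=6,interpolation=cv2.INTER_CUBIC))
import pickle; s=pickle.load(open("s1.pkl","rb")); C=cam("wrist",s)
full=cv2.imread("pics/w1.png").astype(int); B,G,Rr=full[...,0],full[...,1],full[...,2]
for nm,z,box in(("plate arrow",.10,(295,320,155,185)),("grip arrow",.188,(250,275,165,205))):
    m=np.zeros(B.shape,bool); u0,u1,v0,v1=box; m[v0:v1,u0:u1]=((Rr>150)&(B<90)&(G<160))[v0:v1,u0:u1]
    v,u=np.nonzero(m); print(nm,len(u),u.mean(),v.mean(),ray(C,u.mean(),v.mean(),z))
```

```text
plate arrow 0 nan nan [nan nan nan]
grip arrow 0 nan nan [nan nan nan]<stdin>:8: RuntimeWarning: Mean of empty slice.
  ret = ret.dtype.type(ret / rcount)
```

View pics/w1z.png

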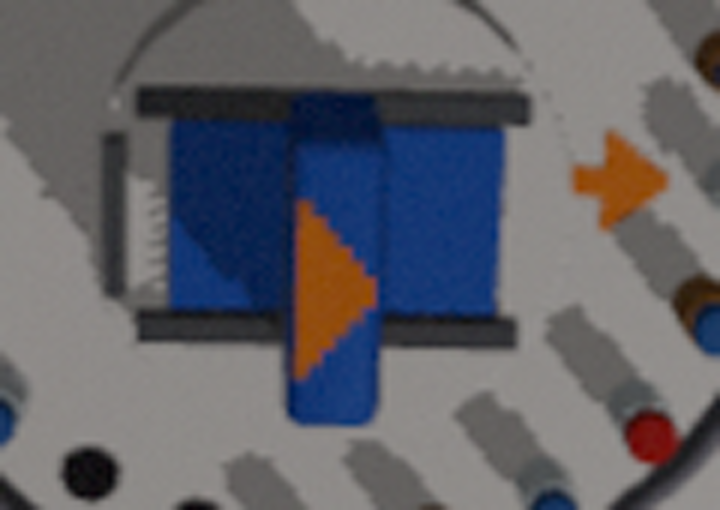

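Bar top face spans zoom corners (296,140),(383,140),(379,422),(289,422); the rails tilt about 1°.

Run:
```python
from h import *
import pickle; s=pickle.load(open("s1.pkl","rb")); C=cam("wrist",s)
P=lambda x,y,z: ray(C,205+(x+.5)/6-.5,140+(y+.5)/6-.5,z)
c=[P(*q,.188) for q in((296,140),(383,140),(379,422),(289,422))]
print("top corners",np.round(c,4),"centre",np.mean(c,0))
print("len",np.linalg.norm((c[0]+c[1]-c[2]-c[3])/2),"thick",np.linalg.norm(c[0]-c[1]))
an=lambda d:np.degrees(np.arctan2(d[1],d[0]))
print("yaw: rails",an(P(528,107,.15)-P(137,100,.15)),an(P(516,333,.15)-P(137,326,.15)),"bar",an(c[0]+c[1]-c[2]-c[3])-90)
g=np.mean(c,0); pa=P(622,181,.10); print("plate arrow",pa,"dir",an(pa-g),np.linalg.norm((pa-g)[:2]))
q=s["ee_rot"]; Rm=R.from_quat([q[1],q[2],q[3],q[0]]).as_matrix(); print("tool y yaw",an(Rm[:,1]))
# cross-check: carousel/rim ellipse centre in top view, dark rim
t=cam("top"); print("top proj of centre",proj(t,g),"scene",proj(cam("scene"),g))
```

```text
top corners [[ 0.5817 -0.0268  0.188 ]
 [ 0.5936 -0.0337  0.188 ]
 [ 0.5698 -0.0752  0.188 ]
 [ 0.5568 -0.0677  0.188 ]] centre [ 0.57547672 -0.05085823  0.188     ]
len 0.047888843516493355 thick 0.013779598575994754
yaw: rails -31.051429767077472 -31.12015890175738 bar -30.593416753367634
plate arrow [ 0.62684977 -0.08571613  0.1       ] dir -34.15787093374815 0.062082711107943556
tool y yaw -30.01317271049924
top proj of centre [302.09607058 170.27550462] scene [217.23851402 183.09164524]
```

Call:
{"method": "carry_out", "body": {"moves": [100,0.1,-0.4,-0.5,-0.018,100,0.1,-0.4,-1,0,100,0.08,-0.36,-2,0,100,0,0,-2,0,100,0,0,-2,0,100,0,0,-1.5,0,70,0,0,0,0,70,0,0,0,0,70,0,0,0,0,70,0,0,0,0]}}

```text
clock: 3.2
position: [0.5749, -0.0496, 0.2424]
ee_rot: [0.001, 0.869, 0.495, 0.001]
contact_force: [0.5, -0.6, 0.6]
width: 0.0597
```

Run:
```python
from h import *
s=manip.get_state(); im=manip.get_image("wrist")[:,:,::-1]; cv2.imwrite("pics/w2.png",im)
import pickle; pickle.dump(s,open("s2.pkl","wb"))
print(s["clock"],s["position"],s["contact_force"]); print(proj(cam("wrist",s),[.5755,-.051,.188]))
cv2.imwrite("pics/w2z.png",cv2.resize(np.ascontiguousarray(im[80:270,140:380]),None,fx=3,fy=3,interpolation=cv2.INTER_CUBIC))
```

```text
3.2 [ 0.57486126 -0.04964522  0.24238212] [ 0.49464476 -0.64875255  0.64701359]
[253.7965289  213.53983262]
```

View pics/w2z.png

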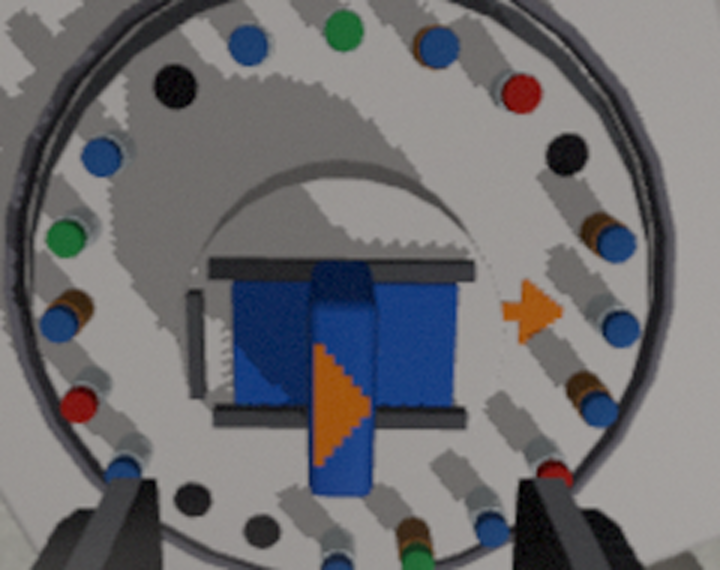

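Bar top centre at zoom (342,398) → pixel (254,212.5), within 1 px of prediction. Descend with a ~1 mm correction.

Call:
{"method": "carry_out", "body": {"moves": [70,0.06,-0.12,-1,0,70,0,0,-2,0,70,0,0,-2,0,70,0,0,-2,0,70,0,0,-1.2,0,70,0,0,-0.7,0,50,0,0,0,0,40,0,0,0,0,40,0,0,0,0,40,0,0,0,0]}}

```text
clock: 4.25
position: [0.5754, -0.0508, 0.1532]
ee_rot: [0.001, 0.869, 0.495, 0.001]
contact_force: [0.5, -0.4, 0.6]
width: 0.0344
```

Call:
{"method": "carry_out", "body": {"moves": [35,0,0,0,0,30,0,0,0,0,25,0,0,0,0,20,0,0,0,0,15,0,0,0,0,10,0,0,0,0,0,0,0,0,0,0,0,0,0,0,0,0,0,0,0,0,0,0,0,0], "squeeze": 60}}

```text
clock: 5.25
position: [0.5752, -0.0509, 0.1525]
ee_rot: [0.0, 0.869, 0.495, 0.0]
contact_force: [1.3, -0.4, 0.8]
width: 0.0153
```

Call:
{"method": "carry_out", "body": {"moves": [0,0.21,-0.13,0,0,0,0.21,-0.13,0,0,0,0.21,-0.13,0,0,0,0.21,-0.13,0,0,0,0.21,-0.13,0,0,0,0.21,-0.13,0,0,0,0,0,0,0,0,0,0,0,0,0,0,0,0,0,0,0,0,0,0]}}

```text
clock: 6.25
position: [0.5849, -0.0567, 0.1526]
ee_rot: [-0.003, 0.869, 0.495, -0.001]
contact_force: [-5.7, 3.6, 6.9]
width: 0.0156
```

Run:
```python
from h import *
s=manip.get_state(); im=manip.get_image("wrist")[:,:,::-1]
print(s["clock"],s["position"],s["contact_force"],s["moment"],s["width"])
cv2.imwrite("pics/w3.png",im)
```

```text
6.25 [ 0.58487006 -0.05673872  0.15256634] [-5.72628611  3.55197375  6.88090115] [ 0.40157807  0.52326385 -0.04441472] 0.01557979792783785
```

View pics/w3.png

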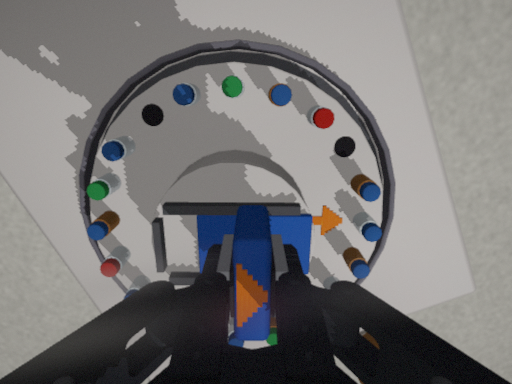

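Slide visibly pulled right (bar at ~(254,270)); hand moved only 11.3 mm due to arm compliance, force 6.7 N → slide about 8.5 mm. Pull further.

Call:
{"method": "carry_out", "body": {"moves": [0,0.1,-0.06,0,0,0,0.1,-0.06,0,0,0,0.1,-0.06,0,0,0,0.1,-0.06,0,0,0,0.1,-0.06,0,0,0,0,0,0,0,0,0,0,0,0,0,0,0,0,0,0,0,0,0,0,0,0,0,0,0]}}

```text
clock: 7.3
position: [0.5888, -0.0592, 0.1527]
ee_rot: [-0.003, 0.869, 0.495, -0.002]
contact_force: [-7.3, 4.4, 8.5]
width: 0.0154
```

Call:
{"method": "carry_out", "body": {"moves": [0,0,0,0.1,0,0,0,0,0.1,0,0,0,0,0.2,0,0,0,0,0.2,0,0,0,0,0.2,0,0,0,0,0.2,0,0,0,0,0.2,0,0,0,0,0,0,0,0,0,0,0,0,0,0,0,0]}}

```text
clock: 8.3
position: [0.5861, -0.058, 0.1599]
ee_rot: [-0.007, 0.869, 0.495, -0.005]
contact_force: [-5.1, 5.6, -8.4]
width: 0.0151
```

Run:
```python
from h import *
s=manip.get_state(); im=manip.get_image("wrist")[:,:,::-1]; sc=manip.get_image("scene")[:,:,::-1]
q=s["ee_rot"]; Rm=R.from_quat([q[1],q[2],q[3],q[0]]).as_matrix()
print(s["clock"],s["position"],s["contact_force"],s["moment"],s["width"],"tilt z axis",Rm[:,2])
cv2.imwrite("pics/w4.png",np.hstack([im[:300,50:450],cv2.resize(np.ascontiguousarray(sc[130:270,140:320]),(386,300))]))
```

```text
8.3 [ 0.58609964 -0.05804185  0.15992331] [-5.12263044  5.64815157 -8.38750971] [ 1.00929952  0.99033799 -0.05122239] 0.015102454037066518 tilt z axis [-0.01604936  0.00723305 -0.99984504]
```

View pics/w4.png

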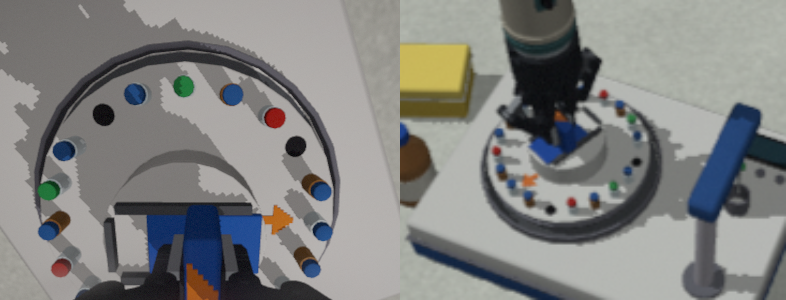

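Run:
```python
from h import *
a=cv2.imread("pics/w3.png"); b=cv2.imread("pics/w4.png")[:,:400]
g=lambda x:cv2.cvtColor(x,cv2.COLOR_BGR2GRAY)
# orange plate arrow + dark rail right end, sub-pixel-ish columns
for n,im,o in(("w3",a,0),("w4",b,50)):
    h=cv2.cvtColor(im,cv2.COLOR_BGR2HSV); m=cv2.inRange(h,(5,150,80),(20,255,255)); 
    k,l,st,c=cv2.connectedComponentsWithStats(m); 
    print(n,[(st[i,4],(c[i]+[o,0]).round(2)) for i in range(1,k) if st[i,4]>60])
    col=g(im)[205:214,285-o:320-o].astype(int).mean(0); print(col.round())
# rest reference: bar to arrow distance along x from w1/w2 with tool pose
```

```text
w3 [(np.int32(409), array([326.75, 220.14])), (np.int32(61), array([109.05, 224.  ])), (np.int32(1088), array([247.5 , 295.15]))]
[ 64.  64.  63.  65.  63.  64.  63.  64.  64.  64.  63.  63.  63.  64.
  65. 107. 140. 146. 144. 143. 150. 155. 160. 164. 167. 172. 174. 174.
 175. 175. 175. 175. 176. 175. 176.]
w4 [(np.int32(405), array([327.63, 219.54])), (np.int32(693), array([248.41, 286.41]))]
[ 64.  64.  64.  63.  64.  64.  64.  64.  65.  64.  64.  64.  63.  64.
  65.  64.  68. 112. 139. 137. 134. 138. 148. 156. 160. 163. 169. 173.
 173. 173. 174. 173. 173. 173. 173.]
```

Run:
```python
from h import *
H=manip.camera_info("wrist")["hand_eye"]; K=cam("top") and None
c=manip.camera_info("wrist"); f=192/np.tan(np.radians(c["fov_y"]/2))
def ty(u,v,zt):  # tool y of pixel at tool-z plane zt (m beyond TCP)
    d=H[:3,:3]@[(u-c["cx"])/f,(v-c["cy"])/f,1]; o=H[:3,3]; return 1e3*(o+d*(zt-o[2])/d[2])[1]
for zr in(.147,.150,.153):
  r1=ty(205+528.5/6-.5,140+107.5/6-.5,.3301-zr); b1=np.mean([ty(205+(x+.5)/6-.5,140+(y+.5)/6-.5,.3301-.188) for x,y in((296,140),(383,140),(379,422),(289,422))])
  r2=ty(140+474.5/3-.5,80+270.5/3-.5,.2424-zr); b2=np.mean([ty(140+(x+.5)/3-.5,80+(y+.5)/3-.5,.2424-.188) for x,y in((313,303),(374,303),(372,493),(311,493))])
  r3=ty(300,209,.1526-zr); r4=ty(301.9,209,.1526-zr)
  bar=lambda u,v:ty(u,v,.1526-.188)
  print(zr,"rest",r1-b1,r2-b2,"w3",r3,"w4",r4,"slide",(r2-b2)-r3,(r2-b2)-r4, "bar3 ends",bar(232,330),bar(271,330))
```

```text
0.147 rest 35.39846222130694 35.24410128533837 w3 24.787945027458072 w4 25.772586271425386 slide 10.456156257880295 9.471515013912981 bar3 ends -8.68763417867091 8.091307117903682
0.15 rest 34.994763828900105 34.783984568626146 w3 24.28389937331577 w4 25.248541198606357 slide 10.500085195310376 9.535443370019788 bar3 ends -8.68763417867091 8.091307117903682
0.153 rest 34.591065436493274 34.32386785191392 w3 23.77985371917346 w4 24.72449612578733 slide 10.544014132740458 9.599371726126588 bar3 ends -8.68763417867091 8.091307117903682
```

Slide is only ~9.5 mm after the lift began — too marginal. Pull more before lifting on.

Call:
{"method": "carry_out", "body": {"moves": [0,0.1,-0.06,0,0,0,0.1,-0.06,0,0,0,0.1,-0.06,0,0,0,0.1,-0.06,0,0,0,0,0,0,0,0,0,0,0,0,0,0,0,0,0,0,0,0,0,0,0,0,0,0,0,0,0,0,0,0]}}

```text
clock: 9.4
position: [0.5896, -0.0602, 0.1597]
ee_rot: [-0.008, 0.869, 0.495, -0.006]
contact_force: [-6.4, 5.8, -8.1]
width: 0.0152
```

```bash
cat > slide.py <<'E'
from h import *
s=manip.get_state(); im=manip.get_image("wrist")[:,:,::-1]
q=s["ee_rot"]; Rm=R.from_quat([q[1],q[2],q[3],q[0]]).as_matrix(); F=s["contact_force"]
print(s["clock"],s["position"].round(4),F.round(1),np.round(s["moment"],2),round(s["width"],4),"toolz",Rm[:,2].round(4),"pull",-F@[.857,-.515,0],"lat",F@[.515,.857,0])
p=s["position"]-[.5752,-.0509,.1525]; print("hand travel",p@[.857,-.515,0],"lat",p@[.515,.857,0],"lift",p[2])
h=cv2.cvtColor(np.ascontiguousarray(im),cv2.COLOR_BGR2HSV); m=cv2.inRange(h,(5,150,80),(20,255,255)); k,l,st,c=cv2.connectedComponentsWithStats(m)
print([(st[i,4],c[i].round(2)) for i in range(1,k) if st[i,4]>60]); 
g=cv2.cvtColor(np.ascontiguousarray(im),cv2.COLOR_BGR2GRAY)[205:213,280:320].astype(int).mean(0); print("rail end u",280+np.argmax(g>95))
cv2.imwrite(f"pics/w_{s['clock']:.2f}.png",im)
E
python3 slide.py
```

```text
9.4 [ 0.5896 -0.0602  0.1597] [-6.4  5.8 -8.1] [ 1.12  1.13 -0.03] 0.0152 toolz [-0.0172  0.0078 -0.9998] pull 8.478566733233203 lat 1.717741786763734
hand travel 0.017138105959750065 lat -0.0005153091750020948 lift 0.007228243383199134
[(np.int32(371), array([322.42, 219.52])), (np.int32(1090), array([247.9 , 294.52]))]
rail end u 294
```

Slide now ~13.5 mm (at its stop). Continue lifting.

Call:
{"method": "carry_out", "body": {"moves": [0,0,0,0.2,0,0,0,0,0.2,0,0,0,0,0.3,0,0,0,0,0.3,0,0,0,0,0.3,0,0,0,0,0.2,0,0,0,0,0,0,0,0,0,0,0,0,0,0,0,0,0,0,0,0,0]}}

```text
clock: 10.45
position: [0.5897, -0.0601, 0.1746]
ee_rot: [-0.008, 0.869, 0.495, -0.006]
contact_force: [-6.5, 5.1, -8.5]
width: 0.0152
```

```bash
python3 slide.py
```

```text
10.45 [ 0.5897 -0.0601  0.1746] [-6.5  5.1 -8.5] [ 1.17  1.2  -0.1 ] 0.0152 toolz [-0.0174  0.008  -0.9998] pull 8.23536089721682 lat 1.023832656838161
hand travel 0.017151808594937618 lat -0.00047383184134409587 lift 0.0221460740652151
[(np.int32(379), array([322.95, 219.47])), (np.int32(1093), array([247.97, 294.52]))]
rail end u 295
```

Call:
{"method": "carry_out", "body": {"moves": [0,0,0,0.2,0,0,0,0,0.3,0,0,0,0,0.3,0,0,0,0,0.3,0,0,0,0,0.3,0,0,0,0,0.3,0,0,0,0,0.3,0,0,0,0,0.3,0,0,0,0,0.3,0,0,0,0,0.3,0]}}

```text
clock: 11.5
position: [0.5965, -0.064, 0.2084]
ee_rot: [-0.0, 0.869, 0.495, -0.0]
contact_force: [0.1, 0.0, -6.2]
width: 0.0152
```

Call:
{"method": "carry_out", "body": {"moves": [0,0,0,0.4,0,0,0,0,0.5,0,0,0,0,0.5,0,0,0,0,0.5,0,0,0,0,0.5,0,0,0,0,0.3,0,0,0,0,0,0,0,0,0,0,0,0,0,0,0,0,0,0,0,0,0]}}

```text
clock: 12.5
position: [0.5964, -0.0639, 0.235]
ee_rot: [-0.0, 0.869, 0.495, -0.0]
contact_force: [-0.3, 0.5, -7.3]
width: 0.0154
```

```bash
python3 slide.py
python3 - <<'E'
from h import *
import glob
w=cv2.imread(sorted(glob.glob("pics/w_*.png"),key=lambda x:float(x[7:-4]))[-1]); sc=manip.get_image("scene")[:,:,::-1]
cv2.imwrite("pics/f1.png",np.hstack([w[:300,50:450],cv2.resize(np.ascontiguousarray(sc[110:260,130:330]),(400,300),interpolation=cv2.INTER_CUBIC)]))
E
```

```text
12.5 [ 0.5964 -0.0639  0.235 ] [-0.3  0.5 -7.3] [ 0.02 -0.04  0.04] 0.0154 toolz [-5.e-04  1.e-04 -1.e+00] pull 0.5352744178844756 lat 0.25877812535601247
hand travel 0.024804395901524626 lat -0.0002056045225832179 lift 0.08251438476297676
[(np.int32(390), array([343.74, 219.94])), (np.int32(1091), array([248.04, 294.71]))]
rail end u 280
```

View pics/f1.png

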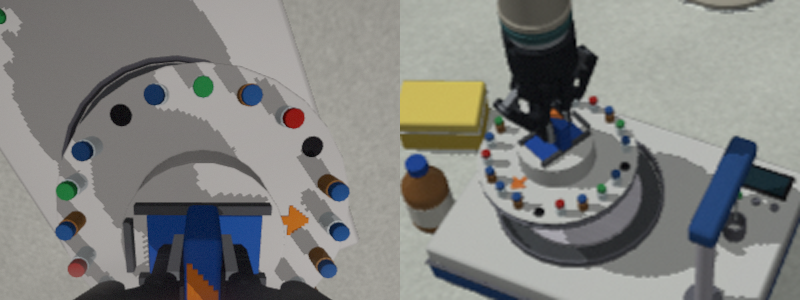

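It is off: free, level, 7.3 N weight, clearance ≈ 42 mm, but 25 mm off-axis. Recentre over the spindle.

Call:
{"method": "carry_out", "body": {"moves": [0,-0.2,0.12,0,0,0,-0.3,0.18,-0.1,0,0,-0.4,0.24,-0.1,0,0,-0.4,0.24,0,0,0,-0.4,0.24,0,0,0,-0.3,0.18,0,0,0,-0.1,0.06,0,0,0,0,0,0,0,0,0,0,0,0,0,0,0,0,0]}}

```text
clock: 13.6
position: [0.5757, -0.0514, 0.2333]
ee_rot: [0.0, 0.869, 0.495, 0.0]
contact_force: [0.7, 0.1, -6.9]
width: 0.0148
```

```bash
python3 slide.py
python3 - <<'E'
from h import *
sc=manip.get_image("scene")[:,:,::-1]; t=manip.get_image("top")[:,:,::-1]
f=lambda x:cv2.resize(np.ascontiguousarray(x),(400,300),interpolation=cv2.INTER_CUBIC)
cv2.imwrite("pics/f2.png",np.hstack([f(t[100:250,140:420]),f(sc[110:310,130:400])]))
E
```

```text
13.6 [ 0.5757 -0.0514  0.2333] [ 0.7  0.1 -6.9] [-0.03 -0.01  0.01] 0.0148 toolz [ 3.e-04 -2.e-04 -1.e+00] pull -0.5138237455769998 lat 0.4254787579819353
hand travel 0.000734525837062051 lat -0.00019226197585943628 lift 0.08083186150237578
[(np.int32(389), array([343.73, 219.92])), (np.int32(1087), array([247.99, 294.71]))]
rail end u 280
```

View pics/f2.png

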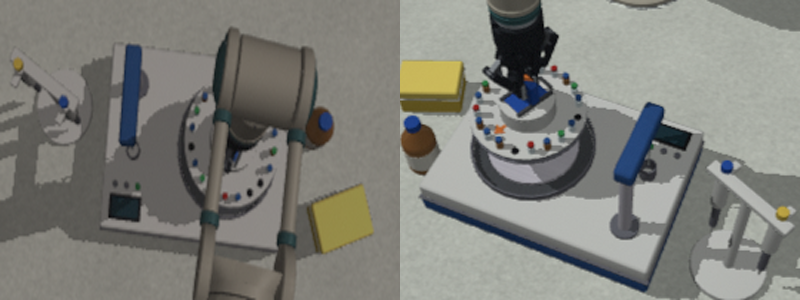

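The carousel hangs level above its platter, and the stand, box and bottle are where they were. Handing in.

```bash
python3 -c "
from rig import manip
print(manip.sign_off(), manip.get_state()['clock'])"
```

```text
the job is handed in; nothing more can be done
the job is handed in; nothing more can be done
```

The carousel is off the spindle, and I handed the job in at about 13.8 s with the arm still holding it level above the sampler. I gripped the blue bar by its broad faces, pulled it along the arrows to its stop and lifted straight up. Then I moved it back over the spindle axis.

**Last checks:**
- **Height:** the hand has risen 80.8 mm since gripping, which puts the underside about 41 mm above the top of the ball.
- **Position:** the hand is within 1 mm of where it first took the bar, directly over the spindle.
- **Level and hold:** tool tilt is under 0.05°, the measured load is 6.9 N (about 0.7 kg), and there was no sign of slipping in the grip.
- **Bystanders:** the stand, tip box and bottle look unmoved in the final pictures, judged by eye only.

**What did not go to plan:**
- The arm gave way under the spring, so the first pull moved the slide less than I commanded.
- After the first 7 mm of lift, the pictures put the slide at only about 9.5 mm (give or take 1 mm), at or just under the 10 mm that frees the ball. The lifting force stayed near the carousel's own weight. I pulled it on to about 13.5 mm before lifting further.
- While the latch was pulled, the tool leaned by about 1.1°. It went back to level once the carousel came off the ball.

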